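# Stand the tipped sharps container up and close it

### The job

The tall yellow sharps container has been knocked against the rim of the blue tub: tip it back up so that it stands upright by itself on the green mat, without letting it fall over the other way, and take the gripper off it for two or three seconds to see that it stands still. Then press the white closing plug on its lid fully down and leave the container closed and standing upright on the mat, with the blue bottle and the carton left alone.

Things in the scene. Friction and masses are not known exactly. Their poses are not given: they have to be found in the camera images.
- sharps: Loose yellow sharps container, 0.35 kg: square body 70 mm wide (20 to 150 mm up), foot 60 mm square (0 to 20 mm up), overhanging red lid 94 mm square (150 to 172 mm up), too wide to grasp. Origin: centre of the foot's underside; z runs up through the lid. It starts leaning about 40 degrees towards its own +x side, its foot's +x edge on the mat, its +x face on the tub's near rim.
- sharps_centre (a point): Centre of the container, on its axis, 86 mm above the foot's underside. Tipping it up: the foot does not slide when the lid is pushed level; within about 19 degrees of upright it drops onto its foot by itself; pushed as far past upright, it falls the other way.
- lid_edge (a point): Middle of the lid's leading upper edge (47 mm along x, 172 mm up in the container's frame). At the start it juts out over the tub about 125 mm above the table, with free space below and beyond it.
- heel (a point): Middle of the foot's +x lower edge (30 mm along x in the container's frame), on which it stands while leaning and about which it tips up.
- plug (a joint): White round closing plug, 38 mm diameter, in the middle of the red lid, sliding along the container's axis: 0 = standing 16 mm proud of the lid (open), 0.010 m = fully down (closed, still 6 mm proud). It takes 3 N to move plus a little for speed, and stays where it is left.
- plug_top (a point): Centre of the plug's upper face, 188 mm above the foot's underside when open, 178 mm when closed.
- mat: Green square mat 180 x 180 mm, 3 mm thick, fixed; its x axis points to the tub, towards which the container leans. Origin at the centre of its underside.
- tub_rim (a point): Top of the middle of the blue tub's near rim (the side next to the mat), 84 mm above the table. The tub is fixed, open, 240 mm along the mat's x axis (away from the mat) by 320 mm across; rolled rim 12 mm thick, floor 4 mm thick, an orange brush and a steel bowl lying in it below the rim.
- gel_centre (a point): Bystander: blue bottle standing upright, 56 mm diameter, 160 mm tall; its centre, 80 mm up.
- carton_centre (a point): Bystander: cardboard carton 70 x 110 x 60 mm; its centre.
Not all that is in view belongs to the job. There is more than one size of the sharps; the job needs the larger.

How it is judged:
On the way, in this order (a step that is already met when the one before it is completed fails the run):
1. the container stands upright on the mat, still and untouched by the robot, for a second (angle between sharps's own z axis and vertical below 0.05 rad and linear speed of sharps below 0.02 m/s and angular speed of sharps below 0.1 rad/s and contact force between each of the fingers, the arm and sharps below 0.05 N and x of sharps in the frame of mat between -0.06 and 0.06 m and y of sharps in the frame of mat between -0.06 and 0.06 m), for 1 s.
2. the plug is pressed fully down with the container upright (value of joint plug above 0.008 m and angle between sharps's own z axis and vertical below 0.1 rad), for 0.2 s.
At the end, for the whole second after the job is handed in: The container stands within 0.05 rad of upright, at rest and untouched, its foot's centre within 60 mm of the mat's centre along each of the mat's axes (foot wholly on the mat), and the plug is at least 8 of its 10 mm down (all of step 1 and value of joint plug above 0.008 m).
It fails at once if the container falls over (tilts more than 1.0 rad) (angle between sharps's own z axis and vertical above 1 rad).
It fails at once if the bottle is moved more than 30 mm (distance of gel_centre from where it was at the start of the episode above 0.03 m).
It fails at once if the carton is moved more than 30 mm (distance of carton_centre from where it was at the start of the episode above 0.03 m).
It also fails if it takes over 54 s, if anything falls off the work surface, if the arm or the gripper's body presses on something with over 40 N, if the wrist force passes 120 N, or if a joint passes its speed limit or range.

### The arm

A 6-joint arm with a two-finger parallel gripper is mounted at the origin on the work surface. World frame = base frame: x ahead of the robot, y to its left, z up, the work surface at z = 0. Lengths are in m, angles in rad, forces in N, time in s.
With the tool pointing down it reaches from about 0.375 to 0.9 m from the base axis. Payload 3.1 kg.
Tool frame: the origin (TCP) lies midway between the tips of the shut fingers; the grasp point (between the pads) lies 19 mm behind it (manip.grasp_offset is the distance from the TCP to the grasp point, in m); z points along the fingers, y is the line along which they close (so a half turn about z gives the same grasp; the last joint's range is limited). The gripper opens to 85 mm and grips with 20 to 120 N. Pads are 22 mm wide; open, the fingers measure 114 mm over their backs; the gripper's body (76 mm by 85 mm) begins 54 mm behind the grasp point. The pads swing forward as they close: fully open they stand 13 mm farther back than shut.
Start: joints at [0.923, 0.527, 1.433, -0, 1.181, -0.178], TCP at [0.282, 0.558, 0.231] pointing down, gripper open.
Joint ranges: [-3.08, 3.08], [-0.75, 2.2], [0.22, 2.44], [-1.43, 4.57], [0, 2.65], [-2.85, 2.85]. Speed limits (rad/s): [2.79, 2.79, 3.14, 3.14, 3.14, 3.14].

### API

Orientations are given as a unit quaternion [x, y, z, w].
In Python, from station import sensors, cams, order, manip gives the robot as it stands.
- The arm moves only by the tool move_arm, never from a script. Its argument "targets" is a list of rows, each an object of numbers: "dx", "dy", "dz": the shift along the world's x, y, z normalised to -1 to 1, where 1 is 25 mm; "rx", "ry", "rz": the turn, a rotation vector about the world's x, y, z normalised to -1 to 1, where 1 is 30 degrees. A call has exactly 10 rows; each row shifts and turns the commanded pose from where the row before left it; what a row does not reach is not made up. A row lasts 1/8 s, in which the tool goes at most 62.5 mm and 10.7 degrees, less where a joint would pass 70% of its speed; a pose out of reach is approached as far as the arm can. A call with a number of a shift or a turn outside -1 to 1 is refused whole. A call with a gripper value outside its range is refused whole. "claw" is the opening in per cent of the stroke, from 0 (shut) to 100 (fully open), set as the call begins (left out, the last holds). The fingers move at their own pace and stop on an object; "newtons" is the grip in N (left out, the last holds). Time passes only in rows, so rows that do not move let the fingers close, or fill a call up. It gives the time, the measured TCP pose, the force, the opening and the grip force at its end, in the units of the state.
- sensors.sense(): the state, without advancing time (a new reading comes with each control period).
- cams.snapshot(name): name is "scene" or "top" or "wrist"; returns the picture (420x560x3 uint8, red, green, blue); there is no depth.
- cams.camera_model(name): a dict with "fx", "fy", "cx", "cy" (pixels), "extrinsics" (4x4, takes a point from world to camera coordinates). Camera axes: x right, y down, z forward; pixel columns grow to the right and rows downward; lengths in m; the calibration is good to about 2 mm. A picture is of the moment at which its call begins: read the wrist's pose just before it. camera_model takes no time and is no camera call; for the wrist camera it gives the pose at the moment of the call.
- order.sign_off(): hands the job in; it is judged then, once.
The state is a dict: "t": time; "q": joint angles; "qd": joint speeds; "tau": joint torques, N m; "tcp_pos": TCP position; "tool_rot": TCP orientation; "force": force on the tool from outside, world axes, zero at the start; "ft_torque": the same for the moment, N m; "finger_gap": opening from 0.0 (shut) to 1.0 (fully open); "gripper_force": force on a finger pad.
Only numpy, scipy, OpenCV 4.12 (cv2) and the standard library are available. Lean on these libraries where they do the work, as an engineer would, in place of code of your own. Each camera call takes 0.05 s, during which the arm holds its last target. There are 200 camera calls.

## Working session

There is one attempt and no reset: what is moved stays moved. The work goes in short steps, Python scripts to look and compute and a tool call to move; the robot and the scene stay as the last step left them, time stands still between calls to the robot, and variables do not carry over. Pictures are saved under pics/ and viewed, at most 10 in all, crops included, and the job is handed in when it is done.

Besides the shell and the picture viewer there is one more tool, called after "Emit:" as name(argument=value, ...), one argument or row to a line, values as JSON. move_arm: Moves the arm, as the interface text tells. Scaled input: -1 to 1 covers 25 mm each way for a shift and 30 degrees each way for a turn. Its arguments: {"type":"object","properties":{"targets":{"type":"array"},"claw":{"type":"number"},"newtons":{"type":"number"}},"required":["targets"]}

```bash
mkdir -p pics
python3 - <<'E'
from station import sensors,cams
import cv2,numpy as np
s=sensors.sense();print(s['t'],s['tcp_pos'],s['tool_rot'],s['force'])
for n in('scene','top'):
    im=cams.snapshot(n);cv2.imwrite(f'pics/{n}0.png',im[:,:,::-1])
    m=cams.camera_model(n);print(n,m['fx'],m['fy'],m['cx'],m['cy'],np.round(np.array(m['extrinsics']),4).tolist())
E
```

```text
0.0 [0.28191969 0.5570041  0.23033776] [ 2.32245948e-01  9.72656500e-01 -9.81715930e-04 -4.35322014e-04] [1.12508932 0.65748208 0.4515025 ]
scene 388.8619875182679 388.8619875182679 275.61253509776805 204.96198103804974 [[-0.7304, 0.6828, -0.0153, 0.312], [0.5238, 0.5457, -0.6542, -0.2411], [-0.4383, -0.4858, -0.7562, 1.2439], [0.0, 0.0, 0.0, 1.0]]
top 397.71126326733446 397.71126326733446 277.2596718933814 207.34337149371953 [[0.0112, -0.9999, 0.0131, 0.0799], [-0.999, -0.0118, -0.0428, 0.5076], [0.0429, -0.0126, -0.999, 0.9786], [0.0, 0.0, 0.0, 1.0]]
```

View pics/scene0.png

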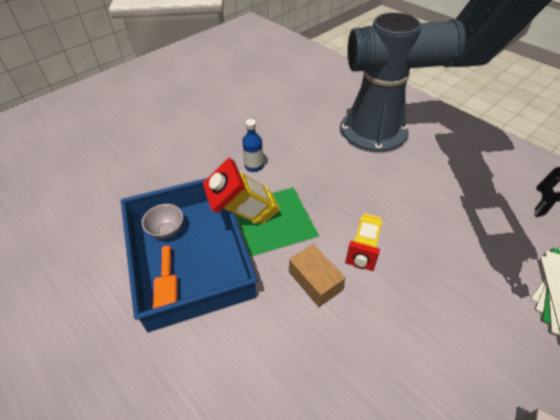

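View pics/top0.png

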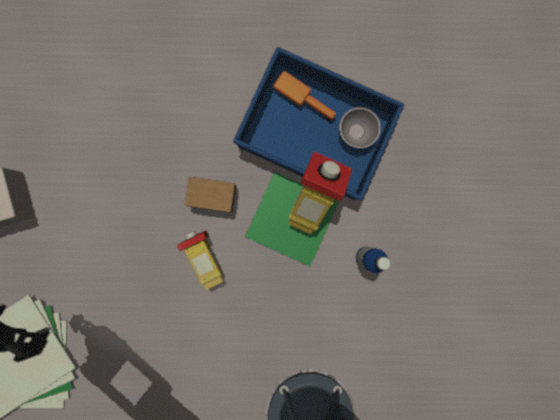

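The scene view shows the large container leaning on the tub's near rim (lid near 225,185), with the bottle at (252,150) and the carton at (317,273). In the top view the lid is at (327,177), the mat spans (246..340, 172..265), the bottle is at (372,260) and the carton at (211,195). The small container at (203,262) is a distractor.

Run:
```python
import cv2,numpy as np
a=cv2.imread('pics/top0.png')[140:275,235:400]
b=cv2.imread('pics/scene0.png')[150:260,190:325]
a=cv2.resize(a,None,fx=4,fy=4,interpolation=cv2.INTER_CUBIC)[:540,:]
cv2.imwrite('pics/topz.png',a)
cv2.imwrite('pics/scenez.png',cv2.resize(b,None,fx=5,fy=5,interpolation=cv2.INTER_CUBIC))
```

```text
(no output)
```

View pics/topz.png

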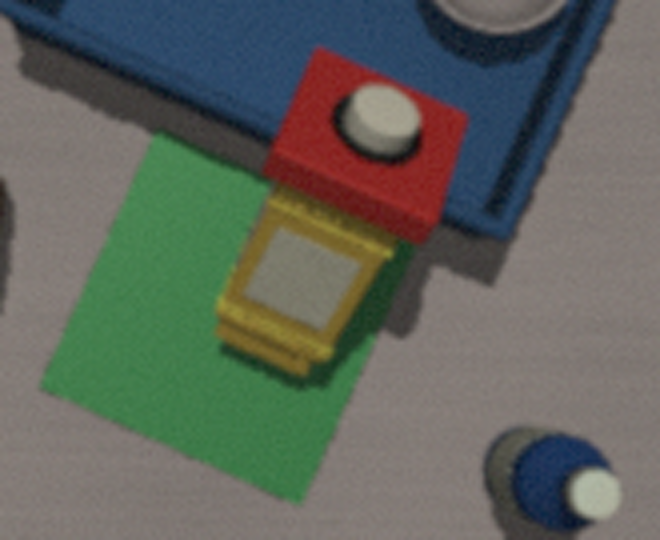

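View pics/scenez.png

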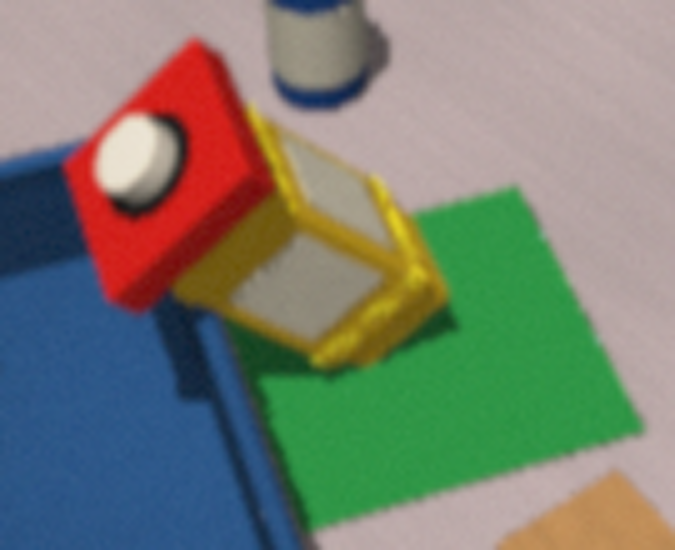

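The zooms show the lid's top corners at about (318,47) and (467,117) in topz, with the lower near corners at (265,172) and (422,243). The mat corners are (158,133), (40,388) and (300,503). In scenez the lid corners are (65,165), (197,40), (135,312) and (272,185).

```bash
cat > h.py <<'E'
import numpy as np
from station import cams,sensors
from scipy.spatial.transform import Rotation as R
def proj(n,P):
    m=cams.camera_model(n);E=np.array(m['extrinsics']);p=np.atleast_2d(P)@E[:3,:3].T+E[:3,3]
    return p[:,:2]/p[:,2:]*[m['fx'],m['fy']]+[m['cx'],m['cy']]
def ray(n,u,z):
    m=cams.camera_model(n);E=np.array(m['extrinsics']);c=-E[:3,:3].T@E[:3,3]
    d=E[:3,:3].T@np.array([(u[0]-m['cx'])/m['fx'],(u[1]-m['cy'])/m['fy'],1])
    return c+d*(z-c[2])/d[2]
E
python3 - <<'E'
from h import *
from scipy.optimize import least_squares
t=lambda p:(np.array(p)+.5)/4-.5+[235,140]
s=lambda p:(np.array(p)+.5)/5-.5+[190,150]
M=[ray('top',t(p),.003) for p in((158,133),(40,388),(300,503))]
print('mat',np.round(M,4),'centre',(M[0]+M[2])/2,[np.linalg.norm(M[1]-M[i]) for i in(0,2)])
d=M[0]-M[1];print('mat yaw',np.degrees(np.arctan2(d[1],d[0])))
print('rim yaw pts',ray('top',t((0,10)),.084),ray('top',t((505,235)),.084))
print('gel',ray('top',t((595,493)),.16),'carton',ray('top',(211,195),.06))
T=[((47,47,172),(318,47)),((47,-47,172),(467,117)),((-47,47,150),(265,172)),((-47,-47,150),(422,243)),((-35,35,20),(218,312)),((-35,-35,20),(328,358)),((-30,-30,0),(308,377))]
S=[((47,-47,172),(65,165)),((-47,-47,172),(197,40)),((47,47,150),(135,312)),((-47,47,150),(272,185)),((-35,35,20),(447,295))]
def pts(v,L):
    r=R.from_euler('ZY',[v[2],v[3]]);return r.apply((np.array(L,float)-[30,0,0])/1000)+[v[0],v[1],.003]
def f(v):
    return np.r_[(proj('top',pts(v,[a for a,_ in T]))-[t(b) for _,b in T]).ravel(),(proj('scene',pts(v,[a for a,_ in S]))-[s(b) for _,b in S]).ravel()]
r=least_squares(f,[.5,-.05,-.4,.7],loss='soft_l1')
print(r.x,np.degrees(r.x[2:]),np.round(f(r.x),1))
v=r.x
print('lid edge',pts(v,[(47,0,172)]),'centre',pts(v,[(0,0,86)]),'body-rim')
E
```

```text
mat [[0.5936 0.0945 0.003 ]
 [0.4329 0.1663 0.003 ]
 [0.3631 0.0034 0.003 ]] centre [0.47835119 0.04896144 0.003     ] [np.float64(0.1759794947127355), np.float64(0.1771649479189024)]
mat yaw -24.054398837464202
rim yaw pts [0.653333   0.18705648 0.084     ] [ 0.5264559 -0.1061966  0.084    ]
gel [ 0.3858431  -0.13698565  0.16      ] carton [0.53178409 0.2430626  0.06      ]
[ 0.49725157  0.01361851 -0.41931959  0.70946561] [-24.02524299  40.64938497] [ 0.5 -1.5  1.7 -1.4 -0.9  0.1  0.6  1.  -0.9  0.9 -1.5  1.8 -0.8 -0.4
 -1.  -0.5 -1.3 -1.6  0.9  1.5  1.5  0.7 -2.2 -2.5]
lid edge [[ 0.61137097 -0.03725098  0.12242385]] centre [[5.27631533e-01 7.64360338e-05 8.77919213e-02]] body-rim
```

Emit:
move_arm(
  claw=0,
  targets=[
    {"dx": 0.58,"dy": -0.97,"rz": 0.095},
    {"dx": 0.58,"dy": -0.97},
    {"dx": 0.58,"dy": -0.97},
    {"dx": 0.58,"dy": -0.97},
    {"dx": 0.58,"dy": -0.97},
    {"dx": 0.58,"dy": -0.97},
    {"dx": 0.58,"dy": -0.97},
    {"dx": 0.58,"dy": -0.97},
    {"dx": 0.58,"dy": -0.97},
    {"dx": 0.58,"dy": -0.97},
  ],
)

```text
schema error: expected keys dx, dy, dz, rx, ry, rz
```

Emit:
move_arm(
  targets=[
    {"dx": 0.58,"dy": -0.97},
    {"dx": 0.58,"dy": -0.97},
    {"dx": 0.58,"dy": -0.97},
    {"dx": 0.58,"dy": -0.97},
    {"dx": 0.58,"dy": -0.97},
    {"dx": 0.58,"dy": -0.97},
    {"dx": 0.58,"dy": -0.97},
    {"dx": 0.58,"dy": -0.97},
    {"dx": 0.58,"dy": -0.97},
    {"dx": 0.58,"dy": -0.97},
  ],
)

```text
schema error: expected keys dx, dy, dz, rx, ry, rz
```

Emit:
move_arm(
  targets=[
    {"dx": 0.58,"dy": -0.97},
    {"dx": 0.58,"dy": -0.97},
    {"dx": 0.58,"dy": -0.97},
    {"dx": 0.58,"dy": -0.97},
    {"dx": 0.58,"dy": -0.97},
    {},
    {},
    {},
    {},
    {},
  ],
)

```text
schema error: expected keys dx, dy, dz, rx, ry, rz
```

Every row needs all six keys.

Emit:
move_arm(
  claw=0,
  targets=[
    {"dx": 0.58,"dy": -0.97,"dz": 0,"rx": 0,"ry": 0,"rz": 0.095},
    {"dx": 0.58,"dy": -0.97,"dz": 0,"rx": 0,"ry": 0,"rz": 0},
    {"dx": 0.58,"dy": -0.97,"dz": 0,"rx": 0,"ry": 0,"rz": 0},
    {"dx": 0.58,"dy": -0.97,"dz": 0,"rx": 0,"ry": 0,"rz": 0},
    {"dx": 0.58,"dy": -0.97,"dz": 0,"rx": 0,"ry": 0,"rz": 0},
    {"dx": 0.58,"dy": -0.97,"dz": 0,"rx": 0,"ry": 0,"rz": 0},
    {"dx": 0.58,"dy": -0.97,"dz": 0,"rx": 0,"ry": 0,"rz": 0},
    {"dx": 0.58,"dy": -0.97,"dz": 0,"rx": 0,"ry": 0,"rz": 0},
    {"dx": 0.58,"dy": -0.97,"dz": 0,"rx": 0,"ry": 0,"rz": 0},
    {"dx": 0.58,"dy": -0.97,"dz": 0,"rx": 0,"ry": 0,"rz": 0},
  ],
)

```text
t: 1.35
tcp_pos: [0.4275, 0.3141, 0.231]
tool_rot: [0.208, 0.978, -0.0, -0.0]
force: [0.1, 0.7, 0.5]
finger_gap: -0.0
gripper_force: 0.0
```

Emit:
move_arm(
  targets=[
    {"dx": 0.58,"dy": -0.97,"dz": 0,"rx": 0,"ry": 0,"rz": 0},
    {"dx": 0.58,"dy": -0.97,"dz": 0,"rx": 0,"ry": 0,"rz": 0},
    {"dx": 0.58,"dy": -0.97,"dz": 0,"rx": 0,"ry": 0,"rz": 0},
    {"dx": 0.58,"dy": -0.97,"dz": 0,"rx": 0,"ry": 0,"rz": 0},
    {"dx": 0.58,"dy": -0.97,"dz": 0,"rx": 0,"ry": 0,"rz": 0},
    {"dx": 0.58,"dy": -0.97,"dz": 0,"rx": 0,"ry": 0,"rz": 0},
    {"dx": 0.58,"dy": -0.97,"dz": 0,"rx": 0,"ry": 0,"rz": 0},
    {"dx": 0.58,"dy": -0.97,"dz": 0,"rx": 0,"ry": 0,"rz": 0},
    {"dx": 0.58,"dy": -0.97,"dz": 0,"rx": 0,"ry": 0,"rz": 0},
    {"dx": 0.58,"dy": -0.97,"dz": 0,"rx": 0,"ry": 0,"rz": 0},
  ],
)

```text
t: 2.6
tcp_pos: [0.5724, 0.0717, 0.2308]
tool_rot: [0.208, 0.978, -0.0, -0.001]
force: [-0.9, -0.8, -0.2]
finger_gap: -0.001
gripper_force: 0.0
```

Emit:
move_arm(
  targets=[
    {"dx": 0.58,"dy": -0.97,"dz": 0,"rx": 0,"ry": 0,"rz": 0},
    {"dx": 0.58,"dy": -0.97,"dz": 0,"rx": 0,"ry": 0,"rz": 0},
    {"dx": 0.58,"dy": -0.97,"dz": 0,"rx": 0,"ry": 0,"rz": 0},
    {"dx": 0.58,"dy": -0.97,"dz": 0,"rx": 0,"ry": 0,"rz": 0},
    {"dx": 0.58,"dy": -0.97,"dz": 0,"rx": 0,"ry": 0,"rz": 0},
    {"dx": 0,"dy": 0,"dz": -1,"rx": 0,"ry": 0,"rz": 0},
    {"dx": 0,"dy": 0,"dz": -1,"rx": 0,"ry": 0,"rz": 0},
    {"dx": 0,"dy": 0,"dz": -1,"rx": 0,"ry": 0,"rz": 0},
    {"dx": 0,"dy": 0,"dz": -1,"rx": 0,"ry": 0,"rz": 0},
    {"dx": 0,"dy": 0,"dz": -1,"rx": 0,"ry": 0,"rz": 0},
  ],
)

```text
t: 3.85
tcp_pos: [0.645, -0.0491, 0.1052]
tool_rot: [0.208, 0.978, -0.0, -0.0]
force: [-0.2, -0.3, -0.1]
finger_gap: -0.001
gripper_force: 0.0
```

Run:
```python
from h import *
import cv2
s=sensors.sense();print(s['t'],s['tcp_pos'],s['force'])
a=cams.snapshot('scene')[130:270,170:340,::-1];cv2.imwrite('pics/s1.png',cv2.resize(a,None,fx=4,fy=4))
```

```text
3.85 [ 0.64495752 -0.04906975  0.10520163] [-0.19635715 -0.30403128 -0.06963256]
```

View pics/s1.png

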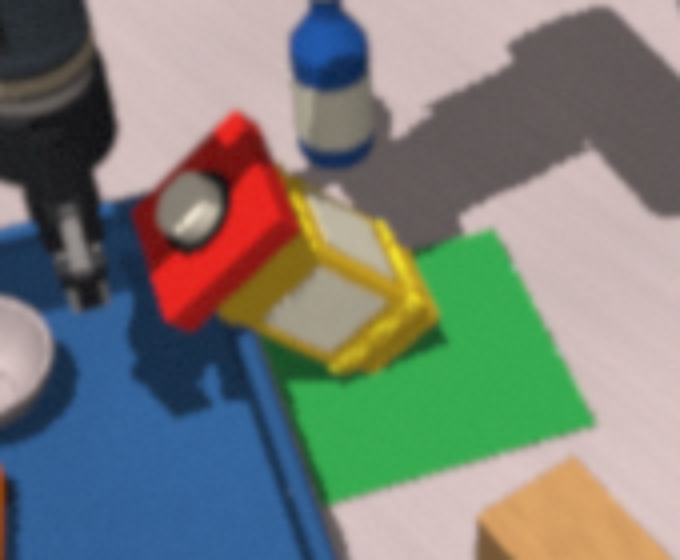

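Emit:
move_arm(
  targets=[
    {"dx": -0.23,"dy": 0.1,"dz": 0,"rx": 0,"ry": 0,"rz": 0},
    {"dx": -0.23,"dy": 0.1,"dz": 0,"rx": 0,"ry": 0,"rz": 0},
    {"dx": -0.23,"dy": 0.1,"dz": 0,"rx": 0,"ry": 0,"rz": 0},
    {"dx": -0.18,"dy": 0.08,"dz": 0,"rx": 0,"ry": 0,"rz": 0},
    {"dx": -0.18,"dy": 0.08,"dz": 0.14,"rx": 0,"ry": 0,"rz": 0},
    {"dx": -0.18,"dy": 0.08,"dz": 0.14,"rx": 0,"ry": 0,"rz": 0},
    {"dx": -0.18,"dy": 0.08,"dz": 0.14,"rx": 0,"ry": 0,"rz": 0},
    {"dx": -0.18,"dy": 0.08,"dz": 0.14,"rx": 0,"ry": 0,"rz": 0},
    {"dx": -0.18,"dy": 0.08,"dz": 0.14,"rx": 0,"ry": 0,"rz": 0},
    {"dx": -0.18,"dy": 0.08,"dz": 0.14,"rx": 0,"ry": 0,"rz": 0},
  ],
)

```text
t: 5.15
tcp_pos: [0.5949, -0.0267, 0.1271]
tool_rot: [0.208, 0.978, 0.0, -0.001]
force: [0.1, -0.2, 0.6]
finger_gap: -0.001
gripper_force: 0.3
```

Run:
```python
from h import *
import cv2
a=cams.snapshot('scene')[110:270,170:340,::-1];cv2.imwrite('pics/s2.png',cv2.resize(a,None,fx=3,fy=3))
```

```text
(no output)
```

View pics/s2.png

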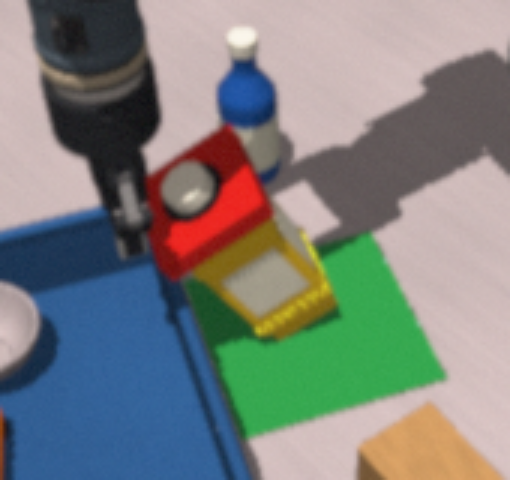

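The push works: the container is raised to about 27° with the finger on the lid edge. I'll go on slowly past the balance point.

Emit:
move_arm(
  targets=[
    {"dx": -0.11,"dy": 0.05,"dz": 0.04,"rx": 0,"ry": 0,"rz": 0},
    {"dx": -0.11,"dy": 0.05,"dz": 0.04,"rx": 0,"ry": 0,"rz": 0},
    {"dx": -0.11,"dy": 0.05,"dz": 0.04,"rx": 0,"ry": 0,"rz": 0},
    {"dx": -0.11,"dy": 0.05,"dz": 0.04,"rx": 0,"ry": 0,"rz": 0},
    {"dx": -0.11,"dy": 0.05,"dz": 0.04,"rx": 0,"ry": 0,"rz": 0},
    {"dx": -0.11,"dy": 0.05,"dz": 0.04,"rx": 0,"ry": 0,"rz": 0},
    {"dx": -0.11,"dy": 0.05,"dz": 0.04,"rx": 0,"ry": 0,"rz": 0},
    {"dx": -0.1,"dy": 0.04,"dz": 0.04,"rx": 0,"ry": 0,"rz": 0},
    {"dx": -0.07,"dy": 0.03,"dz": 0.04,"rx": 0,"ry": 0,"rz": 0},
    {"dx": -0.07,"dy": 0.03,"dz": 0.04,"rx": 0,"ry": 0,"rz": 0},
  ],
)

```text
t: 6.45
tcp_pos: [0.5707, -0.0159, 0.1374]
tool_rot: [0.208, 0.978, -0.0, -0.0]
force: [0.3, -0.5, -0.3]
finger_gap: 0.001
gripper_force: 0.0
```

Run:
```python
from h import *
import cv2
a=cams.snapshot('scene')[110:270,170:340,::-1];cv2.imwrite('pics/s3.png',cv2.resize(a,None,fx=3,fy=3))
```

```text
(no output)
```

View pics/s3.png

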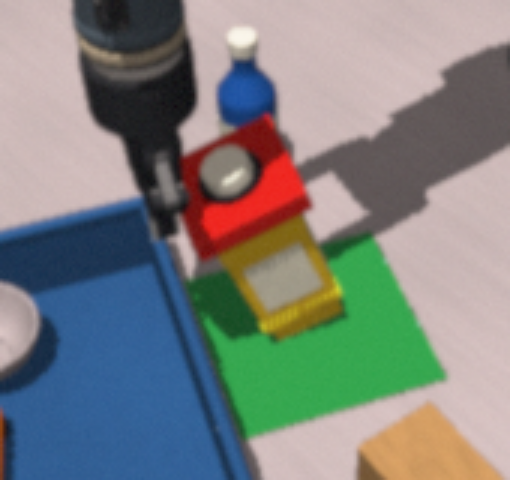

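Now at about 18°, just at the balance point; a little more.

Emit:
move_arm(
  targets=[
    {"dx": -0.09,"dy": 0.04,"dz": 0.02,"rx": 0,"ry": 0,"rz": 0},
    {"dx": -0.09,"dy": 0.04,"dz": 0.02,"rx": 0,"ry": 0,"rz": 0},
    {"dx": -0.09,"dy": 0.04,"dz": 0.02,"rx": 0,"ry": 0,"rz": 0},
    {"dx": -0.09,"dy": 0.04,"dz": 0.02,"rx": 0,"ry": 0,"rz": 0},
    {"dx": -0.09,"dy": 0.04,"dz": 0.02,"rx": 0,"ry": 0,"rz": 0},
    {"dx": 0,"dy": 0,"dz": 0,"rx": 0,"ry": 0,"rz": 0},
    {"dx": 0,"dy": 0,"dz": 0,"rx": 0,"ry": 0,"rz": 0},
    {"dx": 0,"dy": 0,"dz": 0,"rx": 0,"ry": 0,"rz": 0},
    {"dx": 0,"dy": 0,"dz": 0,"rx": 0,"ry": 0,"rz": 0},
    {"dx": 0,"dy": 0,"dz": 0,"rx": 0,"ry": 0,"rz": 0},
  ],
)

```text
t: 7.75
tcp_pos: [0.5596, -0.011, 0.1398]
tool_rot: [0.208, 0.978, -0.0, -0.0]
force: [-0.2, 0.3, 0.4]
finger_gap: 0.0
gripper_force: 0.0
```

Run:
```python
from h import *
import cv2
a=cams.snapshot('scene')[80:270,170:340,::-1];b=cams.snapshot('top')[110:300,220:410,::-1]
cv2.imwrite('pics/s4.png',cv2.resize(np.hstack([a,b]),None,fx=2.2,fy=2.2,interpolation=2))
```

```text
(no output)
```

View pics/s4.png

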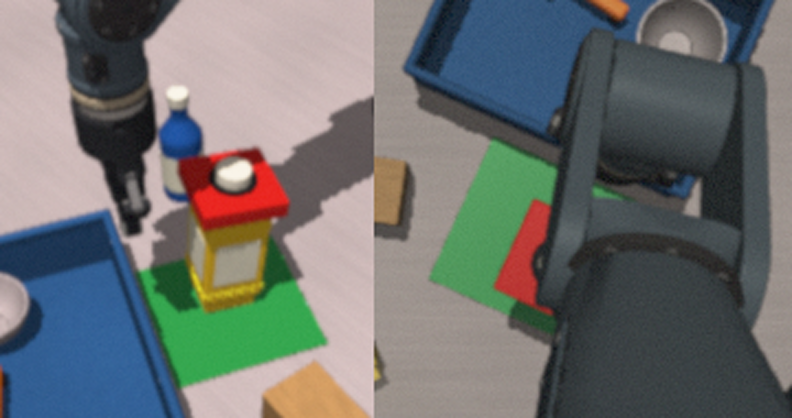

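The container stands upright on the mat, clear of the finger. Next I back away, rise and wait.

Emit:
move_arm(
  targets=[
    {"dx": 0.5,"dy": -0.2,"dz": 0,"rx": 0,"ry": 0,"rz": 0},
    {"dx": 0.5,"dy": -0.2,"dz": 0,"rx": 0,"ry": 0,"rz": 0},
    {"dx": 0,"dy": 0,"dz": 1,"rx": 0,"ry": 0,"rz": 0},
    {"dx": 0,"dy": 0,"dz": 1,"rx": 0,"ry": 0,"rz": 0},
    {"dx": 0,"dy": 0,"dz": 1,"rx": 0,"ry": 0,"rz": 0},
    {"dx": 0,"dy": 0,"dz": 1,"rx": 0,"ry": 0,"rz": 0},
    {"dx": 0,"dy": 0,"dz": 0,"rx": 0,"ry": 0,"rz": 0},
    {"dx": 0,"dy": 0,"dz": 0,"rx": 0,"ry": 0,"rz": 0},
    {"dx": 0,"dy": 0,"dz": 0,"rx": 0,"ry": 0,"rz": 0},
    {"dx": 0,"dy": 0,"dz": 0,"rx": 0,"ry": 0,"rz": 0},
  ],
)

```text
t: 9.1
tcp_pos: [0.5841, -0.0209, 0.2388]
tool_rot: [0.208, 0.978, 0.0, -0.001]
force: [0.7, 0.2, 0.8]
finger_gap: 0.0
gripper_force: 0.0
```

Emit:
move_arm(
  targets=[
    {"dx": 0,"dy": 0,"dz": 0,"rx": 0,"ry": 0,"rz": 0},
    {"dx": 0,"dy": 0,"dz": 0,"rx": 0,"ry": 0,"rz": 0},
    {"dx": 0,"dy": 0,"dz": 0,"rx": 0,"ry": 0,"rz": 0},
    {"dx": 0,"dy": 0,"dz": 0,"rx": 0,"ry": 0,"rz": 0},
    {"dx": 0,"dy": 0,"dz": 0,"rx": 0,"ry": 0,"rz": 0},
    {"dx": 0,"dy": 0,"dz": 0,"rx": 0,"ry": 0,"rz": 0},
    {"dx": 0,"dy": 0,"dz": 0,"rx": 0,"ry": 0,"rz": 0},
    {"dx": 0,"dy": 0,"dz": 0,"rx": 0,"ry": 0,"rz": 0},
    {"dx": 0,"dy": 0,"dz": 0,"rx": 0,"ry": 0,"rz": 0},
    {"dx": 0,"dy": 0,"dz": 0,"rx": 0,"ry": 0,"rz": 0},
  ],
)

```text
t: 10.35
tcp_pos: [0.5846, -0.0209, 0.2398]
tool_rot: [0.208, 0.978, -0.0, -0.0]
force: [-0.2, 0.0, 0.6]
finger_gap: -0.0
gripper_force: 0.0
```

Run:
```python
from h import *
import cv2
im=cams.snapshot('scene')
hsv=cv2.cvtColor(im,cv2.COLOR_RGB2HSV)
x0,y0=235,140;c=hsv[y0:175,x0:310]
m=((c[...,1]<70)&(c[...,2]>140)).astype(np.uint8)
n,l,st,ce=cv2.connectedComponentsWithStats(m);print([(s.tolist(),(q+[x0,y0]).round(1)) for s,q in zip(st[1:],ce[1:]) if s[4]>15])
ex=np.array([.9135,-.407]);o=np.array([.497,.0136])-.03*ex
print('expected plug',o,proj('scene',[*o,.191]),proj('scene',[*o,.183]))
a=im[100:240,190:340,::-1];cv2.imwrite('pics/s5.png',cv2.resize(a,None,fx=4,fy=4,interpolation=2))
```

```text
[([0, 0, 13, 35, 317], array([239.2, 157.3])), ([27, 0, 48, 14, 478], array([284.8, 144.8])), ([25, 13, 17, 15, 193], array([267.8, 160.2])), ([58, 28, 5, 7, 16], array([295.3, 171.7]))]
expected plug [0.469595 0.02581 ] [[268.41800887 158.18178459]] [[268.52064635 160.79463727]]
```

View pics/s5.png

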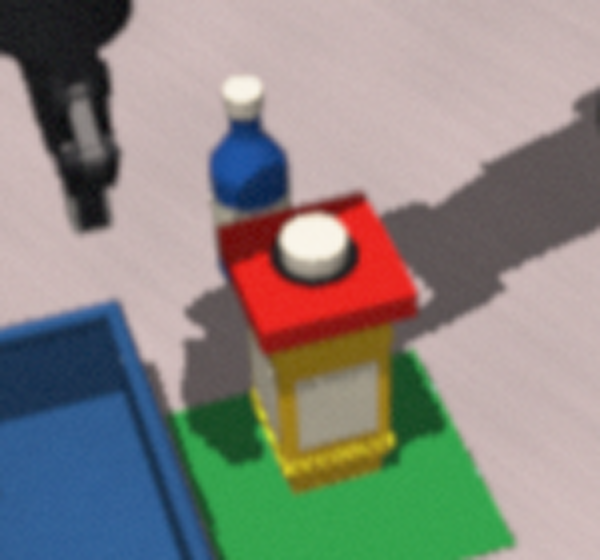

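The container stands upright and still, with the plug at about (268,159), which matches the predicted (0.470, 0.026). Now I go above the plug.

Emit:
move_arm(
  targets=[
    {"dx": -0.92,"dy": 0.375,"dz": 0,"rx": 0,"ry": 0,"rz": 0},
    {"dx": -0.92,"dy": 0.375,"dz": 0,"rx": 0,"ry": 0,"rz": 0},
    {"dx": -0.92,"dy": 0.375,"dz": 0,"rx": 0,"ry": 0,"rz": 0},
    {"dx": -0.92,"dy": 0.375,"dz": 0,"rx": 0,"ry": 0,"rz": 0},
    {"dx": -0.92,"dy": 0.375,"dz": 0,"rx": 0,"ry": 0,"rz": 0},
    {"dx": 0,"dy": 0,"dz": 0,"rx": 0,"ry": 0,"rz": 0},
    {"dx": 0,"dy": 0,"dz": -0.4,"rx": 0,"ry": 0,"rz": 0},
    {"dx": 0,"dy": 0,"dz": -0.4,"rx": 0,"ry": 0,"rz": 0},
    {"dx": 0,"dy": 0,"dz": -0.4,"rx": 0,"ry": 0,"rz": 0},
    {"dx": 0,"dy": 0,"dz": -0.4,"rx": 0,"ry": 0,"rz": 0},
  ],
)

```text
t: 11.65
tcp_pos: [0.4697, 0.0258, 0.1987]
tool_rot: [0.208, 0.978, -0.0, -0.0]
force: [-0.6, -0.1, -0.1]
finger_gap: 0.002
gripper_force: 0.0
```

Emit:
move_arm(
  targets=[
    {"dx": 0,"dy": 0,"dz": -0.12,"rx": 0,"ry": 0,"rz": 0},
    {"dx": 0,"dy": 0,"dz": -0.12,"rx": 0,"ry": 0,"rz": 0},
    {"dx": 0,"dy": 0,"dz": -0.1,"rx": 0,"ry": 0,"rz": 0},
    {"dx": 0,"dy": 0,"dz": -0.08,"rx": 0,"ry": 0,"rz": 0},
    {"dx": 0,"dy": 0,"dz": -0.08,"rx": 0,"ry": 0,"rz": 0},
    {"dx": 0,"dy": 0,"dz": -0.08,"rx": 0,"ry": 0,"rz": 0},
    {"dx": 0,"dy": 0,"dz": -0.06,"rx": 0,"ry": 0,"rz": 0},
    {"dx": 0,"dy": 0,"dz": -0.04,"rx": 0,"ry": 0,"rz": 0},
    {"dx": 0,"dy": 0,"dz": -0.04,"rx": 0,"ry": 0,"rz": 0},
    {"dx": 0,"dy": 0,"dz": 0,"rx": 0,"ry": 0,"rz": 0},
  ],
)

```text
t: 12.9
tcp_pos: [0.4698, 0.0259, 0.1817]
tool_rot: [0.208, 0.978, 0.0, 0.0]
force: [-0.1, 0.3, 2.1]
finger_gap: -0.004
gripper_force: 0.7
```

Emit:
move_arm(
  targets=[
    {"dx": 0,"dy": 0,"dz": -0.03,"rx": 0,"ry": 0,"rz": 0},
    {"dx": 0,"dy": 0,"dz": -0.03,"rx": 0,"ry": 0,"rz": 0},
    {"dx": 0,"dy": 0,"dz": -0.02,"rx": 0,"ry": 0,"rz": 0},
    {"dx": 0,"dy": 0,"dz": 0,"rx": 0,"ry": 0,"rz": 0},
    {"dx": 0,"dy": 0,"dz": 0,"rx": 0,"ry": 0,"rz": 0},
    {"dx": 0,"dy": 0,"dz": 0,"rx": 0,"ry": 0,"rz": 0},
    {"dx": 0,"dy": 0,"dz": 0,"rx": 0,"ry": 0,"rz": 0},
    {"dx": 0,"dy": 0,"dz": 0,"rx": 0,"ry": 0,"rz": 0},
    {"dx": 0,"dy": 0,"dz": 0,"rx": 0,"ry": 0,"rz": 0},
    {"dx": 0,"dy": 0,"dz": 0,"rx": 0,"ry": 0,"rz": 0},
  ],
)

```text
t: 14.15
tcp_pos: [0.4699, 0.0259, 0.181]
tool_rot: [0.208, 0.978, -0.0, 0.001]
force: [-2.3, -0.3, 11.2]
finger_gap: -0.004
gripper_force: 5.7
```

The tip stopped at 0.181 m with 11 N: the plug is on its stop. I'll lift off straight up and then look.

Emit:
move_arm(
  targets=[
    {"dx": 0,"dy": 0,"dz": 0.1,"rx": 0,"ry": 0,"rz": 0},
    {"dx": 0,"dy": 0,"dz": 0.3,"rx": 0,"ry": 0,"rz": 0},
    {"dx": 0,"dy": 0,"dz": 0.6,"rx": 0,"ry": 0,"rz": 0},
    {"dx": 0,"dy": 0,"dz": 1,"rx": 0,"ry": 0,"rz": 0},
    {"dx": 0,"dy": 0,"dz": 1,"rx": 0,"ry": 0,"rz": 0},
    {"dx": 0,"dy": 0,"dz": 1,"rx": 0,"ry": 0,"rz": 0},
    {"dx": 0,"dy": 0,"dz": 0,"rx": 0,"ry": 0,"rz": 0},
    {"dx": 0,"dy": 0,"dz": 0,"rx": 0,"ry": 0,"rz": 0},
    {"dx": 0,"dy": 0,"dz": 0,"rx": 0,"ry": 0,"rz": 0},
    {"dx": 0,"dy": 0,"dz": 0,"rx": 0,"ry": 0,"rz": 0},
  ],
)

```text
t: 15.4
tcp_pos: [0.4691, 0.026, 0.2789]
tool_rot: [0.208, 0.978, -0.0, -0.001]
force: [0.1, -0.1, 1.3]
finger_gap: 0.0
gripper_force: 0.0
```

Run:
```python
from h import *
import cv2
im=cams.snapshot('scene')
a=im[100:240,190:340,::-1];cv2.imwrite('pics/s6.png',cv2.resize(a,None,fx=4,fy=4,interpolation=2))
```

```text
(no output)
```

View pics/s6.png

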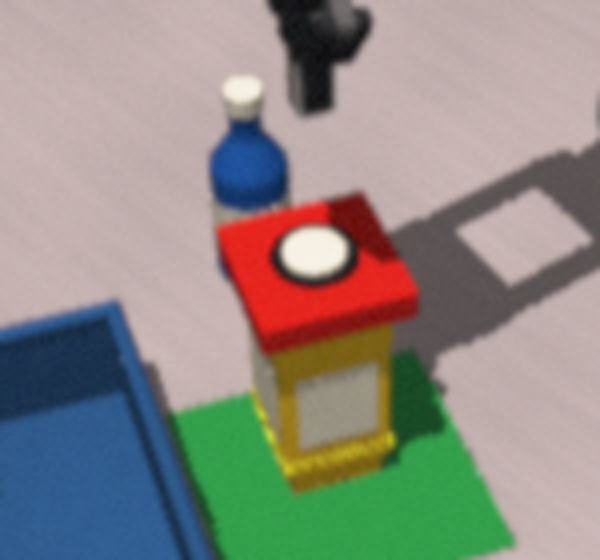

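The plug, at zoomed (315,252), is down and low on the lid. The container is upright, unmoved and clear of the gripper.

```bash
python3 -c "
from station import order;print(order.sign_off())"
```

```text
the job is handed in; nothing more can be done
None
```

I handed the job in at about 15 s: the container stands upright by itself on the mat with the plug pressed to its stop, and the bottle and carton were not touched.

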